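# Seat the switch unit in the desk rack and do up its four captive knobs

### The arm

A 7-joint arm with a two-finger parallel gripper is mounted at the origin on the work surface. World frame = base frame: x ahead of the robot, y to its left, z up, the work surface at z = 0. Lengths are in m, angles in rad, forces in N, time in s.
With the tool pointing down it reaches from about 0.425 to 0.825 m from the base axis. Payload 3.6 kg.
Tool frame: the origin (TCP) lies between the finger pads; the fingertips stand 14 mm ahead of it and the grasp point (between the pads) lies 5 mm behind it; x points along the fingers, z is the direction in which the jaws open and shut, and the axes are right-handed (so a half turn about x gives the same grasp; the last joint's range is limited). The gripper opens to 85 mm and grips with 20 to 120 N. Pads are 22 mm wide; open, the fingers measure 114 mm over their backs; the gripper's body (76 mm by 85 mm) begins 54 mm behind the grasp point. The pads swing forward as they close: fully open they stand 13 mm farther back than shut.
Start: joints at [1.159, 0.615, -0.013, 1.423, 0.008, 1.103, -0.04], TCP at [0.244, -0.602, 0.245] pointing down, gripper open.
Joint ranges: [-3.12, 3.12], [-0.3, 2.06], [-1.34, 1.32], [0.26, 2.42], [-1.36, 4.5], [0.01, 1.98], [-2.84, 2.84]. Speed limits (rad/s): [2.79, 2.79, 3.14, 3.14, 3.14, 3.14, 3.14].

### API

Orientations are given as a unit quaternion [x, y, z, w].
In Python, from station import sensors, cams, ticket gives the robot as it stands. The module is installed in compiled form; this text tells all that it offers.
- The arm moves only by the tool drive_tool, never from a script. Its argument "steps" is one flat list of numbers, 5 for each row, row after row: the closure, from 0 (fully open) to 1 (shut), then the shift along the tool's x, y, z in m, then the turn about the tool's x in rad. A call has 1 to 10 rows; each row shifts and turns the commanded pose from where the row before left it, along the tool's axes as they then stand; what a row does not reach is not made up. A row lasts 1/10 s, in which the tool goes at most 50 mm and 8.59 degrees, less where a joint would pass 70% of its speed; a pose out of reach is approached as far as the arm can. A call with a gripper value outside its range is refused whole. The fingers move at their own pace and stop on an object; the grip force is fixed at half the most. Time passes only in rows, so rows that do not move let the fingers close. It gives the time, the measured TCP pose, the force and the opening at its end, in the units of the state.
- sensors.get_state(): the state, without advancing time (a new reading comes with each control period).
- cams.snapshot(name): name is "side" or "top" or "wrist"; returns the picture (400x640x3 uint8, red, green, blue); there is no depth.
- cams.camera_model(name): a dict with "fx", "fy", "cx", "cy" (pixels), "k1" (the pictures are not rectified: a ray, as slopes to the right and down, at radius r is drawn at 1 + k1 r^2 times it, then the intrinsics apply), "world_to_cam" (4x4, takes a point from world to camera coordinates). Camera axes: x right, y up, looking along -z (the intrinsics and any distortion apply to the point x, -y, -z); pixel columns grow to the right and rows downward; lengths in m; the calibration is good to about 2 mm. A picture is of the moment at which its call begins: read the wrist's pose just before it. camera_model takes no time and is no camera call; for the wrist camera it gives the pose at the moment of the call.
- ticket.close_job(): hands the job in, once; it reports no verdict.
The state is a dict: "clock": time; "q": joint angles; "qd": joint speeds; "joint_efforts": joint torques, N m; "ee_pos": TCP position; "ee_rot": TCP orientation; "force": force on the tool from outside, world axes, zero at the start; "torque": the same for the moment, N m; "opening": finger opening in m.
Only numpy, scipy, OpenCV 4.12 (cv2) and the standard library are available. Lean on these libraries where they do the work, as an engineer would, in place of code of your own. Each camera call takes 0.05 s, during which the arm holds its last target. There are 200 camera calls.

### The job

The switch unit has been left sticking out of its bay in the sloping desk rack. Push it straight in until it is fully home, then turn each of its four captive knobs clockwise until it comes up against its stop, and let go. Leave everything else on the desk where it is.

Things in the scene. Friction and masses are not known exactly. Their poses are not given: they have to be found in the camera images.
- rack: Black desk rack, fixed; 312 deep, 285 wide, 187 mm high at the back, 51 mm at its front lip. Origin on the desk under the middle of its sloping face; x to its back, y to its left, z up. The face's normal leans 30 degrees from vertical to -x; the face is 267 mm long, its middle 117 mm above the desk. Flat fixed panels, 3 mm thick, above and below the unit's bay; flat top behind.
- unit_face (a point): Centre of the outer surface of the switch unit's front plate: aluminium, 88 mm up the slope, 254 mm across, grey box behind. x up the slope, y left, z straight out of the plate. The middle 60 mm strip is bare: push there. The unit slides only along z, into the bay, stiffly (about 6 to 12 N), stays where left, and ends on a hard stop, its plate level with the fixed panels.
- unit (a joint): How far the switch unit has slid in, m: 0 is 34 mm proud of the fixed panels, 0.034 is fully home on its stop. It starts somewhere from 0 to 0.018.
- knob_a_top (a point): Centre of the top of the upper left captive knob (+38 mm in x, +117 mm in y from unit_face, in its frame): round, black, knurled, 20 mm across, head 24 mm tall, standing straight out of the plate. z points out along its axis; x and y turn with it. The top is 29 mm above the plate. White line on top points at the red mark on the plate when done up.
- knob_a (a joint): Angle of the upper left knob, rad: 0 undone, growing clockwise seen from in front of the plate, to a hard stop at 2.36 (done up). Turning takes about 0.12 N m. It stays where left; it starts somewhere from 0 to 1.1.
- knob_b_top (a point): Centre of the top of the upper right captive knob (+38 mm in x, -117 mm in y from unit_face, in its frame): round, black, knurled, 20 mm across, head 24 mm tall, standing straight out of the plate. z points out along its axis; x and y turn with it. The top is 29 mm above the plate. White line on top points at the red mark on the plate when done up.
- knob_b (a joint): Angle of the upper right knob, rad: 0 undone, growing clockwise seen from in front of the plate, to a hard stop at 2.36 (done up). Turning takes about 0.12 N m. It stays where left; it starts somewhere from 0 to 1.1.
- knob_c_top (a point): Centre of the top of the lower left captive knob (-38 mm in x, +117 mm in y from unit_face, in its frame): round, black, knurled, 20 mm across, head 24 mm tall, standing straight out of the plate. z points out along its axis; x and y turn with it. The top is 29 mm above the plate. White line on top points at the red mark on the plate when done up.
- knob_c (a joint): Angle of the lower left knob, rad: 0 undone, growing clockwise seen from in front of the plate, to a hard stop at 2.36 (done up). Turning takes about 0.12 N m. It stays where left; it starts somewhere from 0 to 1.1.
- knob_d_top (a point): Centre of the top of the lower right captive knob (-38 mm in x, -117 mm in y from unit_face, in its frame): round, black, knurled, 20 mm across, head 24 mm tall, standing straight out of the plate. z points out along its axis; x and y turn with it. The top is 29 mm above the plate. White line on top points at the red mark on the plate when done up.
- knob_d (a joint): Angle of the lower right knob, rad: 0 undone, growing clockwise seen from in front of the plate, to a hard stop at 2.36 (done up). Turning takes about 0.12 N m. It stays where left; it starts somewhere from 0 to 1.1.
- gateway_mid (a point): Bystander: small white network box, 55 x 115 x 24 mm, lying on the rack's flat top. The point is at its middle.
- mouse_mid (a point): Bystander: black computer mouse, 105 x 60 x 34 mm, on the desk in front of the rack. The point is at its middle.
- cup_mid (a point): Bystander: white cup, 75 mm across, 92 mm high, on the desk just left of the rack. The point is at its middle.
- stapler_mid (a point): Bystander: blue and black stapler, 135 x 34 x 52 mm, on the desk just right of the rack. The point is at its middle.
- card_reader_mid (a point): Bystander: grey payment card reader, 165 x 78 x 33 mm, on the desk further to the side. The point is at its middle.
- paper_roll_mid (a point): Bystander: white roll of receipt paper standing on end, 72 mm across, 79 mm high, on the desk further to the side. The point is at its middle.
- tape_mid (a point): Bystander: green tape dispenser, 135 x 55 x 84 mm, on the desk further to the side. The point is at its middle.

How it is judged:
On the way, in this order (a step that is already met when the one before it is completed fails the run):
1. the switch unit is pushed fully home (within 1.5 mm of its stop), the knobs not yet done up (value of joint unit above 0.0325 m and value of joint each of knob_a, knob_b, knob_c, knob_d below 1.5 rad), for 0.2 s.
2. all four knobs are turned clockwise to their stops (within 0.09 rad) (value of joint each of knob_a, knob_b, knob_c, knob_d above 2.27 rad), for 0.2 s.
At the end, for the whole second after the job is handed in: The switch unit is fully home (within 1.5 mm of its stop) and all four knobs are at their clockwise stops (within 0.09 rad, about 5 degrees), at rest (all of step 2 and value of joint unit above 0.0325 m and velocity of joint each of knob_a, knob_b, knob_c, knob_d below 0.05 rad/s); the robot touches nothing.
It fails at once if anything else on the desk (network box, mouse, cup, stapler, card reader, paper roll, tape dispenser) is shifted by more than 30 mm (distance of any of gateway_mid, mouse_mid, cup_mid, stapler_mid, card_reader_mid, paper_roll_mid, tape_mid from where it was at the start of the episode above 0.03 m).
It also fails if it takes over 70 s, if anything falls off the work surface, if the arm or the gripper's body presses on something with over 40 N, if the wrist force passes 120 N, or if a joint passes its speed limit or range.

## Working session

There is one attempt and no reset: what is moved stays moved. The work goes in short steps, Python scripts to look and compute and a tool call to move; the robot and the scene stay as the last step left them, time stands still between calls to the robot, and variables do not carry over. Pictures are saved under pics/ and viewed, about 8 in all and at most 12, crops included, and the job is handed in when it is done.

Besides the shell and the picture viewer there is one more tool, called as name(argument=value, ...) on one line, values as JSON. drive_tool: Moves the arm, as the interface text tells. Its arguments: {"type":"object","properties":{"steps":{"type":"array","items":{"type":"number"}}},"required":["steps"]}

```bash
mkdir -p pics
python3 - <<'E'
from station import sensors,cams
import cv2,numpy as np
s=sensors.get_state();print(s)
for n in ["side","top"]:
    m=cams.camera_model(n);print(n,m)
    cv2.imwrite(f"pics/{n}0.png",cams.snapshot(n)[:,:,::-1])
print(cams.camera_model("wrist"))
E
```

```text
{'clock': 0.0, 'q': array([ 1.15950097,  0.61593078, -0.01267012,  1.42492128,  0.00812045,
        1.1033903 , -0.04037438]), 'qd': array([-8.36412414e-05, -3.39387250e-06,  9.64500080e-04,  2.00525842e-04,
        1.08480160e-04,  5.22195793e-04,  2.66763166e-04]), 'joint_efforts': array([ 4.92198724e-04, -4.69215918e+01,  2.59067165e-01, -1.71034008e+01,
        9.90960543e-03,  9.58161807e-03,  1.00655134e-05]), 'ee_pos': array([ 0.24374439, -0.60177411,  0.24412303]), 'ee_rot': array([ 0.39563102,  0.5871761 , -0.39461873,  0.58564186]), 'force': array([-0.48809908, -0.1372489 , -0.06294562]), 'torque': array([-0.05425938,  0.00813896,  0.01286976]), 'opening': 0.08527264732557903}
side {'fx': 400.94437638221444, 'fy': 400.94437638221444, 'cx': 319.3918511149059, 'cy': 203.91346956806075, 'k1': -0.09678225039887055, 'world_to_cam': array([[-9.35946892e-01, -3.52140234e-01, -8.19139268e-04,
         5.24647291e-01],
       [ 1.86584935e-01, -4.97890688e-01,  8.46930295e-01,
        -2.33050960e-01],
       [-2.98646075e-01,  7.92528939e-01,  5.31703304e-01,
        -1.36790436e+0
[... 271 characters left out ...]
9881613e-01, -3.47073468e-03,
         7.52282973e-03],
       [ 9.94474948e-01, -1.52698850e-02,  1.03857637e-01,
        -5.74322469e-01],
       [-1.03898340e-01, -1.89468723e-03,  9.94586118e-01,
        -1.91487260e+00],
       [ 0.00000000e+00,  0.00000000e+00,  0.00000000e+00,
         1.00000000e+00]])}
{'fx': 338.17962566666, 'fy': 338.17962566666, 'cx': 316.8238829620596, 'cy': 201.15711023556005, 'k1': -0.05868275678850142, 'world_to_cam': array([[ 0.37462302, -0.92717212, -0.00307473, -0.64813473],
       [ 0.89309144,  0.3617397 , -0.26745479,  0.03524226],
       [ 0.24908888,  0.09744871,  0.9635655 , -0.3794964 ],
       [ 0.        ,  0.        ,  0.        ,  1.        ]])}
```

View pics/side0.png

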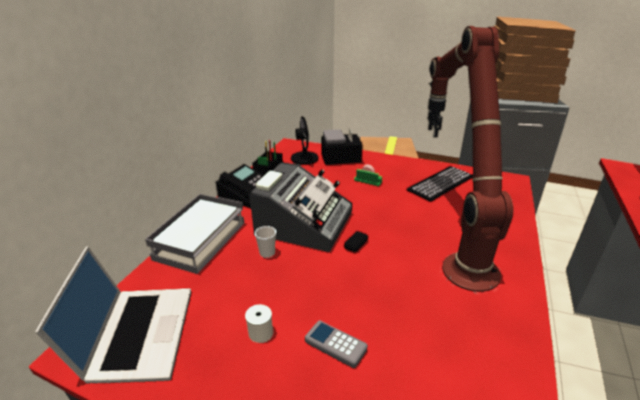

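View pics/top0.png

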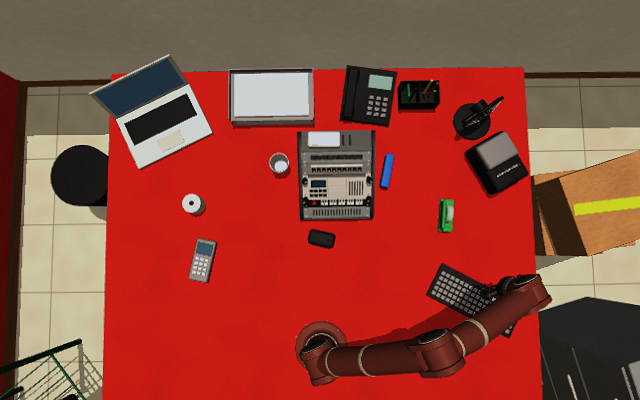

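The side view shows the rack at about (300,205) with the unit proud. The top view shows the rack over (298–376, 130–220), with knobs near (310,182), (368,182), (308,203) and (367,204). I'll zoom in on both.

Run:
```python
import cv2,numpy as np
a=cv2.imread("pics/top0.png")[125:225,288:388];b=cv2.imread("pics/side0.png")[155:255,250:360]
z=lambda i,w:cv2.resize(i,(w,w*i.shape[0]//i.shape[1]),interpolation=cv2.INTER_CUBIC)
A=z(a,400);B=z(b,400);h=min(A.shape[0],B.shape[0])
cv2.imwrite("pics/crop1.png",np.hstack([A[:h],B[:h]]))
```

```text
(no output)
```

View pics/crop1.png

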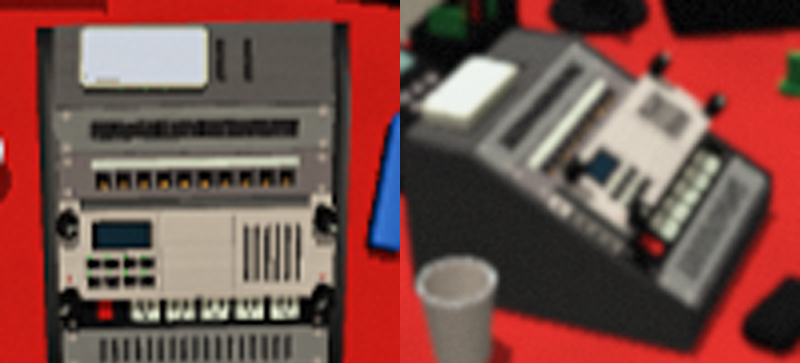

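The crop shows the plate and all four knobs. Top-image knob heads are A(305,180), B(369,179), C(305.5,201), D(368,201). In the side image they are B(321.5,172), D(336.6,183), A(298.7,202), C(316,207). I'll triangulate roughly, then move the wrist camera in.

```bash
cat > h.py <<'E'
import numpy as np,cv2
from station import sensors,cams
from scipy.spatial.transform import Rotation as R
def ray(m,p):
    K=np.array([[m["fx"],0,m["cx"]],[0,m["fy"],m["cy"]],[0,0,1]])
    u=cv2.undistortPoints(np.array([[p]],float),K,np.array([m["k1"],0,0,0.]))[0,0]
    W=m["world_to_cam"];d=W[:3,:3].T@np.array([u[0],-u[1],-1.]);
    return -W[:3,:3].T@W[:3,3],d/np.linalg.norm(d)
def tri(rs):
    A=sum(np.eye(3)-np.outer(d,d) for c,d in rs);b=sum((np.eye(3)-np.outer(d,d))@c for c,d in rs)
    x=np.linalg.solve(A,b);return x,[np.linalg.norm(np.cross(x-c,d)) for c,d in rs]
def hit(c,d,p,n): return c+d*(np.dot(p-c,n)/np.dot(d,n))
def proj(m,P):
    W=m["world_to_cam"];q=W[:3,:3]@P+W[:3,3];s=np.array([q[0]/-q[2],q[1]/q[2]])
    s=s*(1+m["k1"]*(s@s));return np.array([m["fx"]*s[0]+m["cx"],m["fy"]*s[1]+m["cy"]])
E
python3 - <<'E'
from h import *
np.set_printoptions(precision=4,suppress=True)
t,s=cams.camera_model("top"),cams.camera_model("side")
for n,a,b in [("A",(305,180.5),(298.7,202.3)),("B",(369,179.5),(321.5,172)),("C",(305.5,201),(316,208)),("D",(368,201),(336.6,183.3))]:
    print(n,*tri([ray(t,a),ray(s,b)]))
st=sensors.get_state();w=cams.camera_model("wrist")["world_to_cam"]
Rt=R.from_quat(st["ee_rot"]).as_matrix();print("toolR",Rt)
c=-w[:3,:3].T@w[:3,3];print("cam in tool",Rt.T@(c-st["ee_pos"]),"look",Rt.T@-w[2,:3],"right",Rt.T@w[0,:3])
for n,p,z in [("cup",(279,157),.092),("stapler",(387,170),.05),("box",(324,139),.21),("mouse",(321,238),.03)]:
    c,d=ray(t,p);print(n,hit(c,d,np.array([0,0,z]),np.array([0,0,1.])))
E
```

```text
A [0.6233 0.0456 0.1716] [np.float64(0.0013127517843900202), np.float64(0.0013127517843902015)]
B [ 0.6226 -0.1865  0.1796] [np.float64(0.0010045212525000757), np.float64(0.0010045212525000421)]
C [0.553  0.0461 0.1631] [np.float64(0.0026542543384017415), np.float64(0.002654254338401754)]
D [ 0.5522 -0.1833  0.1427] [np.float64(0.0034279138827175673), np.float64(0.0034279138827172165)]
toolR [[-0.0009  0.9269  0.3754]
 [ 0.0022  0.3754 -0.9268]
 [-1.     -0.     -0.0024]]
cam in tool [-0.1289  0.067  -0.0003] look [ 0.9636 -0.2674 -0.0009] right [ 0.0007 -0.0009  1.    ]
cup [0.728  0.1466 0.092 ]
stapler [ 0.6781 -0.2704  0.05  ]
box [ 0.7687 -0.0252  0.21  ]
mouse [ 0.4184 -0.0093  0.03  ]
```

drive_tool(steps=[1,-0.025,0,0,0.128,1,-0.025,0,0,0.128,1,-0.025,0,0,0.128,1,0,0.0235,-0.0332,0,1,0,0.0235,-0.0332,0,1,0,0.0235,-0.0332,0,1,0,0.0235,-0.0332,0,1,0,0.0235,-0.0332,0,1,0,0.0235,-0.0332,0,1,0,0.0235,-0.0332,0])

```text
clock: 1.1
ee_pos: [0.4088, -0.3682, 0.3199]
ee_rot: [0.5, 0.501, -0.5, 0.5]
force: [0.5, 0.1, -0.0]
opening: 0.0002
```

drive_tool(steps=[1,0,0.0235,-0.0332,0,1,0,0.0235,-0.0332,0,1,0,0.0235,-0.0332,0,1,0,0.0235,-0.0332,0,1,0,0.0235,-0.0332,0,1,0,0.0235,-0.0332,0,1,0,0.0235,-0.0332,0,1,0,0.0235,-0.0332,0,1,0,0.0235,-0.0332,0,1,0,0,0,0])

```text
clock: 2.1
ee_pos: [0.6218, -0.0621, 0.3188]
ee_rot: [0.498, 0.505, -0.495, 0.501]
force: [-0.3, -0.1, 0.0]
opening: -0.0
```

Run:
```python
from h import *
import pickle
np.set_printoptions(precision=4,suppress=True)
s=sensors.get_state();m=cams.camera_model("wrist");i=cams.snapshot("wrist")
print(s["clock"],s["ee_pos"],s["qd"].max(),s["q"]);print(R.from_quat(s["ee_rot"]).as_matrix())
pickle.dump((m,i),open("w1.pkl","wb"));cv2.imwrite("pics/w1.png",i[:,:,::-1])
```

```text
2.1 [ 0.6218 -0.0621  0.3188] 0.08024495029604164 [ 0.0893  0.5201 -0.0368  1.3853  0.0123  1.2371 -1.5048]
[[-0.0003  0.9999  0.0127]
 [ 0.0067  0.0127 -0.9999]
 [-1.     -0.0002 -0.0067]]
```

View pics/w1.png

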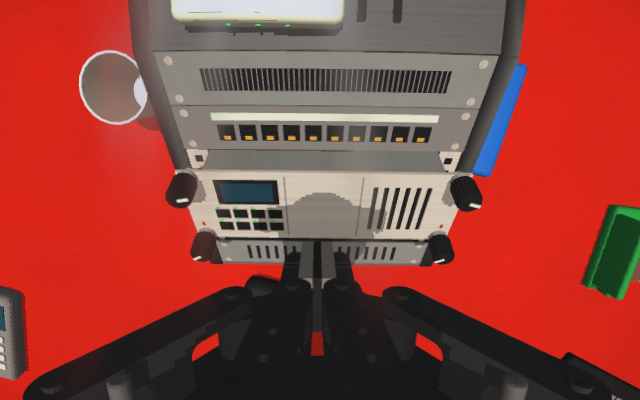

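The wrist view shows all four knobs: A(180,190), B(467,193), C(203,248), D(440,252). The unit's plate is clearly proud, with its top edge at row ~170. I'll zoom in on the knob tops.

Run:
```python
import cv2,numpy as np
i=cv2.imread("pics/w1.png")
def c(x,y):return cv2.resize(i[y-25:y+25,x-33:x+34],(400,300),interpolation=cv2.INTER_CUBIC)
cv2.imwrite("pics/w1k.png",np.vstack([np.hstack([c(182,190),c(467,193)]),np.hstack([c(203,248),c(440,250)])]))
```

```text
(no output)
```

View pics/w1k.png

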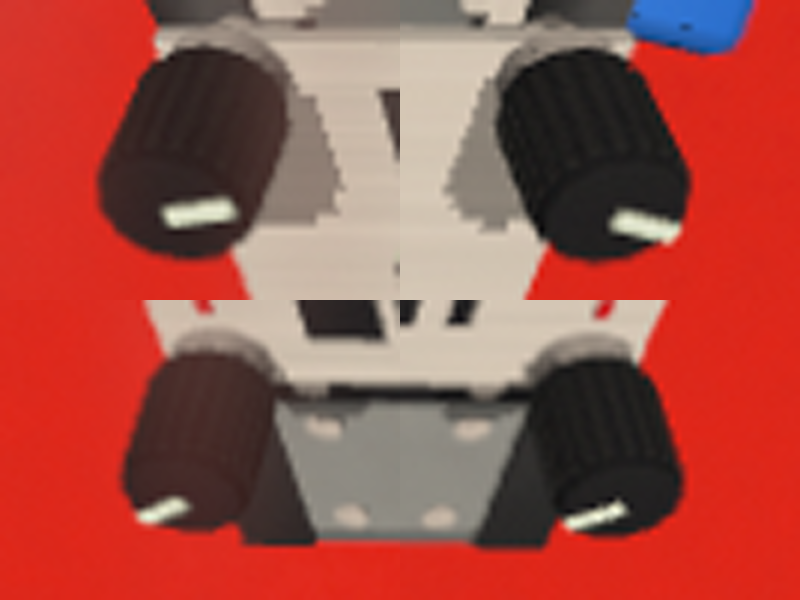

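```bash
cat > fit.py <<'E'
from h import *
from scipy.optimize import least_squares
U=np.array([[38,117,29],[38,-117,29],[-38,117,29],[-38,-117,29]])/1e3
def frame(v):
    y=v[3];c,s=np.cos(y),np.sin(y);Z=np.array([[c,-s,0],[s,c,0],[0,0,1]])
    return Z@np.array([[.75**.5,0,-.5],[0,1,0],[.5,0,.75**.5]])
def pts(v,U=U): return v[:3]+U@frame(v).T
def fit(obs):
    f=lambda v:np.concatenate([w*(proj(m,P)-p) for m,px,w in obs for P,p in zip(pts(v),px)])
    r=least_squares(f,[.6,-.07,.14,0],loss="soft_l1");return r.x,f(r.x)
E
python3 - <<'E'
from fit import *
import pickle
np.set_printoptions(precision=4,suppress=True)
m,_=pickle.load(open("w1.pkl","rb"))
W=(m,[(178.8,199.5),(470.3,203.5),(201,254.7),(444,257.5)],1.)
T=(cams.camera_model("top"),[(305,180.5),(369,179.5),(305.5,201),(368,201)],1)
S=(cams.camera_model("side"),[(298.7,202.3),(321.5,172),(316,208),(336.6,183.3)],.5)
for o in ([W],[T,S],[W,T,S]):
    v,r=fit(o);print(v,r)
print(pts(v)); print("n",frame(v)[:,2])
E
```

```text
[ 0.5984 -0.0671  0.1448  0.0002] [-0.0714 -0.1942 -0.188  -0.3656  0.2224  0.1358  0.0907  0.5887]
[ 0.6023 -0.0698  0.1357 -0.0026] [-0.3809  0.656   0.2049  0.8372 -0.3929 -0.7241  0.6039 -1.5296 -0.0099
 -0.835   0.1411 -0.0183  0.0283  2.6006  0.2732 -0.1086]
[ 0.5986 -0.0672  0.1449 -0.0002] [-0.0182 -0.3899 -0.0657 -0.4509  0.2452 -0.0133  0.1633  0.5264 -1.1833
  1.4319 -0.2573  1.454  -1.136   0.138   0.1894 -0.8243  0.3344 -1.6501
  0.4384 -0.8224  0.4311  1.8106  0.6149 -0.8942]
[[ 0.617   0.0498  0.189 ]
 [ 0.617  -0.1842  0.189 ]
 [ 0.5512  0.0499  0.151 ]
 [ 0.5511 -0.1841  0.151 ]]
n [-0.5     0.0001  0.866 ]
```

drive_tool(steps=[1,0.037,-0.0114,0.00125,0,1,0.037,-0.0114,0.00125,0,1,0.037,-0.0114,0.00125,0,1,0.037,-0.0114,0.00125,0,1,0,0,0,0,1,0,0,0,0])

```text
clock: 2.75
ee_pos: [0.5743, -0.0771, 0.1729]
ee_rot: [-0.5, -0.5, 0.5, -0.5]
force: [0.9, -0.9, 0.8]
opening: 0.0
```

drive_tool(steps=[1,0.00433,0.0025,0,0,1,0.00433,0.0025,0,0,1,0.00433,0.0025,0,0,1,0.00433,0.0025,0,0,1,0,0,0,0])

```text
clock: 3.25
ee_pos: [0.5848, -0.0759, 0.1551]
ee_rot: [0.5, 0.5, -0.499, 0.501]
force: [-0.4, -0.0, -0.7]
opening: -0.0004
```

drive_tool(steps=[1,0,0,-0.008,0,1,0.00433,0.0025,0,0,1,0.00433,0.0025,0,0,1,0,0,0,0])

```text
clock: 3.65
ee_pos: [0.5888, -0.0669, 0.1466]
ee_rot: [0.5, 0.501, -0.499, 0.5]
force: [-0.9, -0.2, 2.9]
opening: 0.0002
```

drive_tool(steps=[1,0.00433,0.0025,0,0,1,0.00433,0.0025,0,0,1,0,0,0,0])

```text
clock: 3.95
ee_pos: [0.5939, -0.0669, 0.1379]
ee_rot: [0.5, 0.501, -0.499, 0.5]
force: [-0.5, 0.1, 3.0]
opening: 0.0002
```

drive_tool(steps=[1,0.00433,0.0025,0,0,1,0.00433,0.0025,0,0,1,0,0,0,0])

```text
clock: 4.25
ee_pos: [0.5988, -0.0669, 0.1293]
ee_rot: [0.5, 0.501, -0.499, 0.5]
force: [-1.7, 0.7, 3.5]
opening: 0.0004
```

Run:
```python
from h import *
import pickle
s=sensors.get_state();m=cams.camera_model("wrist");i=cams.snapshot("wrist");t=cams.snapshot("side")
print(s["force"],s["ee_pos"])
pickle.dump((m,i),open("w2.pkl","wb"))
cv2.imwrite("pics/w2.png",np.hstack([i[:,120:520],cv2.resize(t[150:250,250:350],(400,400),interpolation=cv2.INTER_CUBIC)])[:,:,::-1])
```

```text
[-1.71538021  0.7049573   3.50788564] [ 0.59882821 -0.06694864  0.12926642]
```

View pics/w2.png

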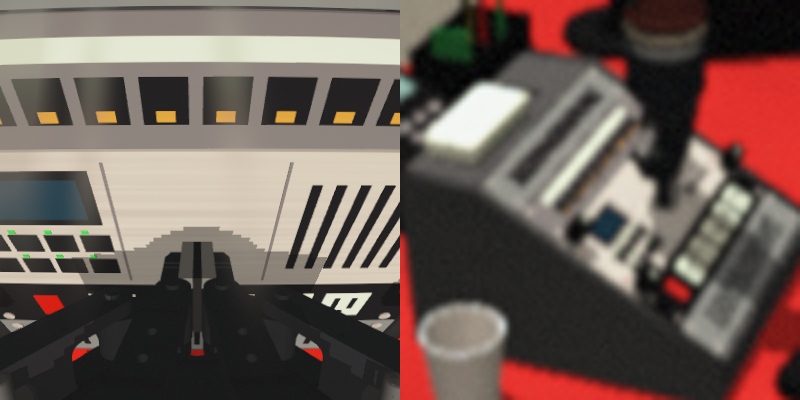

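The plate now looks nearly flush with the panel above (plate top edge at row ~150 in the wrist crop), and the tips are pressing its bare middle. I'll carry on to the stop.

drive_tool(steps=[1,0.0026,0.0015,0,0,1,0,0,0,0])

```text
clock: 4.55
ee_pos: [0.599, -0.067, 0.1289]
ee_rot: [0.499, 0.501, -0.5, 0.499]
force: [-9.4, 2.4, 18.1]
opening: -0.0001
```

drive_tool(steps=[1,0.0026,0.0015,0,0,1,0,0,0,0])

```text
clock: 4.75
ee_pos: [0.5992, -0.067, 0.1287]
ee_rot: [0.499, 0.502, -0.501, 0.499]
force: [-15.0, 2.2, 31.6]
opening: 0.0
```

drive_tool(steps=[1,0.0017,0.001,0,0,1,0,0,0,0])

```text
clock: 4.95
ee_pos: [0.5993, -0.067, 0.1285]
ee_rot: [0.498, 0.502, -0.501, 0.498]
force: [-18.2, 2.6, 41.0]
opening: 0.0
```

drive_tool(steps=[1,-0.045,-0.012,0,0,1,-0.045,0.01,0,0,1,-0.045,0.01,0,0,1,-0.045,0.01,0,0,1,0,0,0,0,1,0,0,0,0])

```text
clock: 5.55
ee_pos: [0.6215, -0.068, 0.3027]
ee_rot: [0.5, 0.5, -0.499, 0.501]
force: [-0.7, -0.3, -0.8]
opening: 0.0003
```

Run:
```python
from h import *
import pickle
s=sensors.get_state();m=cams.camera_model("wrist");I=cams.snapshot("wrist")
print(s["ee_pos"],np.abs(s["qd"]).max(),s["q"]);v=[.5984,-.0671,.1448,0]
from fit import pts
p=pts(np.array(v)-np.r_[-.012,0,.0208,0]);px=[proj(m,P) for P in p];print(px)
pickle.dump((m,I),open("w3.pkl","wb"));i=I[:,:,::-1]
def c(q):
    x,y=int(q[0]),int(q[1]);o=cv2.resize(i[y-25:y+25,x-33:x+34],(400,300),interpolation=cv2.INTER_CUBIC);print(x-33,y-25);return o
k=[c(q) for q in px]
cv2.imwrite("pics/w3k.png",np.vstack([np.hstack(k[:2]),np.hstack(k[2:])]));cv2.imwrite("pics/w3.png",i)
```

```text
[ 0.62148343 -0.06798112  0.30274763] 0.06602707103534072 [ 0.09050193  0.52908675 -0.02813393  1.4152775   0.01544847  1.19503534
 -1.50937398]
[array([171.11085722, 185.31821228]), array([460.96532115, 185.33162644]), array([195.12326057, 243.14040316]), array([437.21920647, 243.17298346])]
138 160
427 160
162 218
404 218
```

View pics/w3k.png

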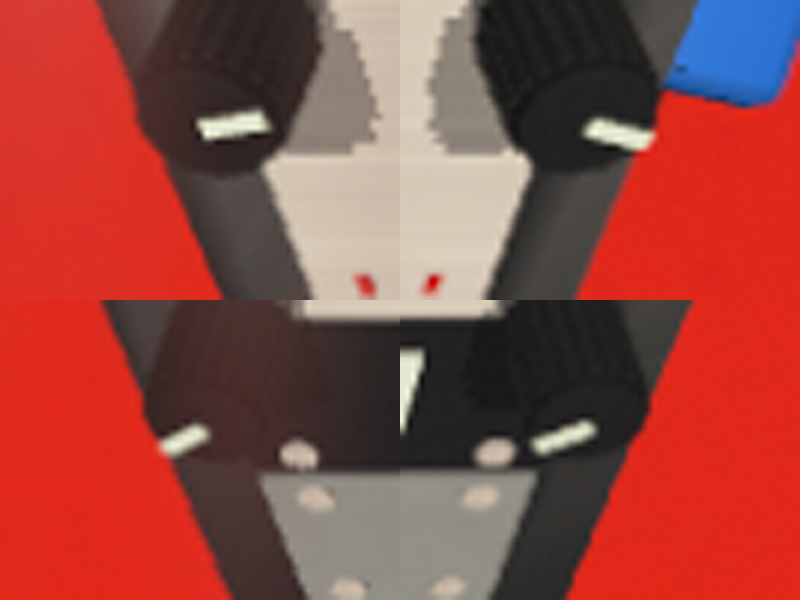

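Run:
```python
from fit import *
import pickle
np.set_printoptions(precision=4,suppress=True)
m,_=pickle.load(open("w3.pkl","rb"))
v,r=fit([(m,[(174.5,179.7),(458.8,179.7),(196.7,237.7),(435.5,237.7)],1.)]);print(v,r)
n=frame(v)[:,2];d=v[:3]-np.array([.5984,-.0671,.1448]);print("moved",d,d@n)
print(pts(v));Q=U.copy();Q[:,2]=.022;print("axis pt h=22\n",pts(v,Q))
print(sensors.get_state()["ee_pos"])
```

```text
[ 0.6137 -0.0674  0.1178 -0.0005] [-0.4078 -0.0188 -0.1275  0.1435  0.4917 -0.1492  0.1582 -0.002 ]
moved [ 0.0153 -0.0003 -0.027 ] -0.03100988654077467
[[ 0.6322  0.0496  0.1619]
 [ 0.632  -0.1844  0.1619]
 [ 0.5663  0.0497  0.1239]
 [ 0.5662 -0.1843  0.1239]]
axis pt h=22
 [[ 0.6357  0.0496  0.1559]
 [ 0.6355 -0.1844  0.1559]
 [ 0.5698  0.0497  0.1179]
 [ 0.5697 -0.1843  0.1179]]
[ 0.6204 -0.0679  0.3011]
```

drive_tool(steps=[0.6,0,0.0051,-0.0392,0,0.6,0,0.0051,-0.0392,0,0.6,0,0.0051,-0.0392,0,0.6,0.018,0,0,-0.1455,0.6,0.018,0,0,-0.1455,0.6,0.018,0,0,-0.1455,0.6,0.018,0,0,-0.1455,0.6,0.018,0,0,-0.1455,0.6,0.018,0,0,-0.1455,0.6,0,0,0,0])

```text
clock: 6.6
ee_pos: [0.6328, 0.0488, 0.189]
ee_rot: [0.24, 0.668, -0.243, 0.661]
force: [0.5, -0.1, -0.1]
opening: 0.0339
```

```bash
cat > go.py <<'E'
from h import *
import sys
np.set_printoptions(precision=4,suppress=True)
K=dict(a=(.6357,.0496),b=(.6355,-.1844),c=(.5698,.0497),d=(.5697,-.1843));Z=dict(a=.164,b=.164,c=.126,d=.126)
def go(k,dz=0):
    s=sensors.get_state();M=R.from_quat(s["ee_rot"]).as_matrix()
    print("t%.2f"%s["clock"],"pos",s["ee_pos"],"psi",np.degrees(np.arctan2(-M[1,1],M[0,1])).round(1),"q7 %.2f"%s["q"][6],"open %.4f"%s["opening"],"F",s["force"],"T",s["torque"],"tool x",M[:,0])
    print("shift in tool",M.T@(np.array([*K[k],Z[k]+dz])-s["ee_pos"]))
go(sys.argv[1],float(sys.argv[2]))
E
python3 go.py a 0
```

```text
t6.60 pos [0.6328 0.0488 0.189 ] psi -50.1 q7 -0.97 open 0.0339 F [ 0.5082 -0.1321 -0.054 ] T [-0.0146  0.0189  0.0468] tool x [-0.0108 -0.0008 -0.9999]
shift in tool [0.0249 0.0027 0.0019]
```

drive_tool(steps=[0.65,0.012,0.0027,0.0019,0,0.65,0.0125,0,0,0,0.65,0,0,0,0,1,0,0,0,0,1,0,0,0,0,1,0,0,0,0])

```text
clock: 7.2
ee_pos: [0.6373, 0.0514, 0.1687]
ee_rot: [0.241, 0.666, -0.242, 0.663]
force: [-4.2, 2.1, -5.7]
opening: 0.0184
```

```bash
python3 go.py a 0
```

```text
t7.20 pos [0.6373 0.0514 0.1687] psi -50.1 q7 -0.98 open 0.0184 F [-4.1894  2.1232 -5.7311] T [ 0.4208  0.872  -0.0794] tool x [-0.0048  0.0007 -1.    ]
shift in tool [ 0.0047 -0.0024 -0.0001]
```

drive_tool(steps=[1,0,0,0,0.1455,1,0,0,0,0.1455,1,0,0,0,0.1455,1,0,0,0,0.1455,1,0,0,0,0.1455,1,0,0,0,0.1455])

```text
clock: 7.8
ee_pos: [0.6368, 0.0503, 0.1701]
ee_rot: [-0.5, -0.5, 0.503, -0.498]
force: [-6.2, 0.8, 0.8]
opening: 0.0164
```

```bash
python3 go.py a 0
```

```text
t7.80 pos [0.6368 0.0503 0.1701] psi 0.3 q7 -1.69 open 0.0164 F [-6.2402  0.8183  0.8181] T [-0.0512  1.312  -0.0385] tool x [-0.0051 -0.0008 -1.    ]
shift in tool [ 0.0061 -0.0011  0.0007]
```

drive_tool(steps=[1,0,0,0,0.1455,1,0,0,0,0.1455,1,0,0,0,0.1455,1,0,0,0,0.1455,1,0,0,0,0.1455,1,0,0,0,0.1455,1,0,0,0,0])

```text
clock: 8.5
ee_pos: [0.6378, 0.0508, 0.1773]
ee_rot: [-0.664, -0.242, 0.665, -0.241]
force: [-14.1, -0.3, 55.4]
opening: 0.0079
```

```bash
python3 go.py a 0.04
cat > ang.py <<'E'
from fit import *
import pickle
v=np.array([.6137,-.0674,.1178,0])
def angs(m,I,names="abcd"):
    F=frame(v);n=F[:,2]
    for k,P,u in zip("abcd",pts(v),U):
        if k not in names: continue
        c=proj(m,P);out=[]
        yy,xx=np.mgrid[0:400,0:640]
        J=I.astype(int);w=(J.min(2)>165)&(np.hypot(xx-c[0],yy-c[1])<45)
        q=[]
        for x,y in zip(xx[w],yy[w]):
            h=F.T@(hit(*ray(m,(x,y)),P,n)-P)
            if np.hypot(*h[:2])<.0115:q.append(h[:2])
        if len(q)<5: print(k,"no line",len(q),c);continue
        q=np.array(q);mu=q.mean(0);e=np.linalg.svd(q-mu)[2][0];e=e*np.sign(e@mu)
        # angle clockwise seen from front, from up-slope(x); right = -y
        print(k,"n",len(q),"mean mm",(mu*1e3).round(1),"line cw deg %.0f"%np.degrees(np.arctan2(-e[1],e[0])),"mean cw %.0f"%np.degrees(np.arctan2(-mu[1],mu[0])),"px",c.round())
E
python3 - <<'E'
from ang import *
m,I=pickle.load(open("w3.pkl","rb"));angs(m,I)
# red marks on plate near knobs
F=frame(v);n=F[:,2];P0=v[:3]
r=((I[:,:,0]>120)&(I[:,:,1]<70)).astype(np.uint8)
N,L,S,C=cv2.connectedComponentsWithStats(r)
for j in range(1,N):
    if S[j,4]<80:
        h=F.T@(hit(*ray(m,C[j]),P0,n)-P0)*1e3;print("red",C[j].round(),S[j,4],h[:2].round(1))
E
```

```text
t8.50 pos [0.6378 0.0508 0.1773] psi 50.0 q7 -2.40 open 0.0079 F [-14.1311  -0.2777  55.4159] T [-0.716   3.2388 -0.3021] tool x [-0.0021  0.0012 -1.    ]
shift in tool [-0.0267 -0.0004  0.0024]
a n 38 mean mm [-3.  -3.2] line cw deg 142 mean cw 134 px [174. 180.]
b n 29 mean mm [-3.1 -3.6] line cw deg 78 mean cw 131 px [459. 180.]
c n 12 mean mm [-4.9  6. ] line cw deg -127 mean cw -129 px [197. 238.]
d n 15 mean mm [-4.4  3.8] line cw deg -122 mean cw -139 px [436. 238.]
red [199. 207.] 3 [-24.9 119.1]
red [432. 206.] 2 [ -24.1 -116.8]
```

drive_tool(steps=[0.75,-0.02,0,0,0,0.75,-0.015,0,0,-0.14,0.75,0,0,0,-0.14,0.75,0,0,0,-0.14,0.75,0,0,0,-0.14,0.75,0,0,0,-0.14,0.75,0,0,0,-0.14,0.75,0,0,0,0,0.75,0,0,0,0])

```text
clock: 9.4
ee_pos: [0.6406, 0.0501, 0.2058]
ee_rot: [0.51, 0.49, -0.508, 0.492]
force: [0.8, 0.6, -0.0]
opening: 0.0214
```

```bash
python3 go.py a 0.0
python3 - <<'E'
from ang import *
m=cams.camera_model("wrist");I=cams.snapshot("wrist");pickle.dump((m,I),open("w4.pkl","wb"))
angs(m,I);c=proj(m,pts(v)[0]);print(c)
i=I[:,:,::-1];x,y=c.astype(int);o=cv2.resize(i[max(0,y-60):y+60,max(0,x-80):x+80],(640,480),interpolation=cv2.INTER_CUBIC);cv2.imwrite("pics/w4.png",o)
E
python3 go.py a 0.0
```

```text
t9.40 pos [0.6406 0.0501 0.2058] psi 2.0 q7 -1.71 open 0.0214 F [ 0.7755  0.553  -0.0074] T [0.0168 0.0209 0.0162] tool x [ 0.0036 -0.     -1.    ]
shift in tool [ 0.0418 -0.005   0.0007]
a no line 0 [318.61160105 249.19777737]
b no line 0 [706.47689739 231.72327485]
c no line 0 [321.56083355 312.76433991]
d n 17 mean mm [-6.2 -0.3] line cw deg -123 mean cw 178 px [632. 297.]
[318.61160105 249.19777737]
t9.45 pos [0.6403 0.0503 0.2055] psi 2.0 q7 -1.71 open 0.0209 F [-0.633   0.2691 -0.6681] T [-0.0427 -0.0077 -0.0403] tool x [ 0.0028 -0.0002 -1.    ]
shift in tool [ 0.0415 -0.0047  0.0008]
```

View pics/w4.png

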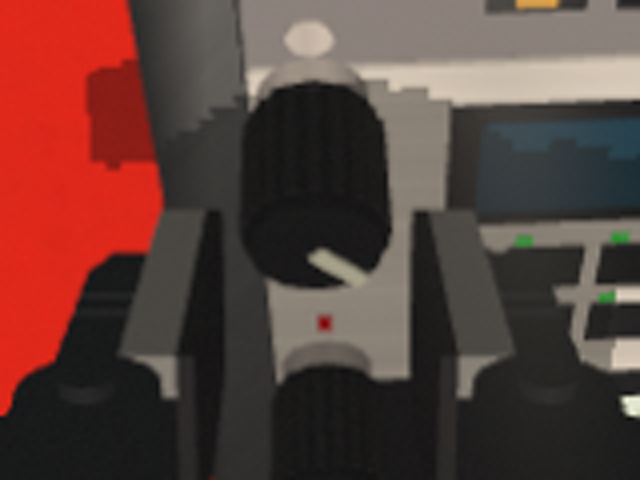

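The picture shows knob A's top centred at crop (316,240), about 1 mm from my prediction. Its line points right and down, with the red mark straight below at (325,322), so it has about 49° to go. The first grip was too high and slid off, so I'll regrip deeper.

drive_tool(steps=[0.68,0,-0.004,0,-0.13,0.68,0,0,0,-0.13,0.68,0,0,0,-0.13,0.68,0,0,0,-0.13,0.68,0,0,0,-0.13,0.68,0.015,0,0,0,0.68,0.015,0,0,0,0.68,0.01,0,0,0,0.68,0,0,0,0,0.68,0,0,0,0])

```text
clock: 10.45
ee_pos: [0.6357, 0.0508, 0.1649]
ee_rot: [0.325, 0.628, -0.324, 0.628]
force: [0.3, -0.4, 0.4]
opening: 0.0275
```

```bash
sed -i 's/\.6357/.6365/;s/\.6355/.6365/;s/\.5698/.5706/;s/\.5697/.5706/;s/=\.164/=.160/g;s/=\.126/=.122/g' go.py; python3 go.py a 0.0
```

```text
t10.45 pos [0.6357 0.0508 0.1649] psi -35.4 q7 -1.18 open 0.0275 F [ 0.3203 -0.3648  0.3863] T [-0.0209 -0.0205  0.0312] tool x [ 0.0006 -0.0001 -1.    ]
shift in tool [ 0.0049 -0.      0.0014]
```

drive_tool(steps=[0.68,0.006,0,0.001,0,0.68,0,0,0,0,1,0,0,0,0,1,0,0,0,0,1,0,0,0,0])

```text
clock: 10.95
ee_pos: [0.6363, 0.0491, 0.159]
ee_rot: [0.324, 0.628, -0.325, 0.629]
force: [-0.7, -1.6, 1.0]
opening: 0.0206
```

```bash
python3 go.py a 0.0
```

```text
t10.95 pos [0.6363 0.0491 0.159 ] psi -35.3 q7 -1.18 open 0.0206 F [-0.6567 -1.6496  1.0081] T [-0.7288 -0.2917 -0.2922] tool x [ 0.001 -0.001 -1.   ]
shift in tool [-0.001   0.0005 -0.0003]
```

drive_tool(steps=[1,0,0,0,0.13,1,0,0,0,0.13,1,0,0,0,0.13,1,0,0,0,0.13,1,0,0,0,0.13])

```text
clock: 11.45
ee_pos: [0.6341, 0.0506, 0.1599]
ee_rot: [-0.508, -0.492, 0.509, -0.49]
force: [0.3, 0.0, -1.6]
opening: 0.0175
```

```bash
python3 go.py a 0.0
```

```text
t11.45 pos [0.6341 0.0506 0.1599] psi 2.0 q7 -1.70 open 0.0175 F [ 0.3118  0.0489 -1.6387] T [0.3644 0.2287 0.1457] tool x [-0.0036  0.001  -1.    ]
shift in tool [-0.0001  0.0025  0.0009]
```

drive_tool(steps=[1,0,0,0,0.13,1,0,0,0,0.13,1,0,0,0,0.13])

```text
clock: 11.75
ee_pos: [0.6335, 0.0525, 0.1608]
ee_rot: [-0.593, -0.386, 0.595, -0.381]
force: [-8.3, 0.6, 11.7]
opening: 0.0175
```

```bash
python3 go.py a 0.0
```

```text
t11.75 pos [0.6335 0.0525 0.1608] psi 24.3 q7 -2.02 open 0.0175 F [-8.2846  0.5614 11.7052] T [1.0714 1.4922 0.7007] tool x [-0.0051  0.0044 -1.    ]
shift in tool [0.0008 0.004  0.0014]
```

drive_tool(steps=[1,0,0,0,0.13,1,0,0,0,0.1])

```text
clock: 11.95
ee_pos: [0.6321, 0.0547, 0.1611]
ee_rot: [-0.632, -0.318, 0.635, -0.311]
force: [-16.0, 5.8, 20.5]
opening: 0.0175
```

```bash
python3 go.py a 0.04
```

```text
t11.95 pos [0.6321 0.0547 0.1611] psi 37.2 q7 -2.20 open 0.0175 F [-15.9553   5.7562  20.5497] T [ 1.2823  3.0567 -0.1174] tool x [-0.0086  0.0075 -0.9999]
shift in tool [-0.039   0.0061  0.0014]
```

drive_tool(steps=[0.68,0,0,0,0,0.68,0,0,0,0,0.68,-0.025,0,0,0,0.68,-0.02,0,0,-0.14,0.68,0,0,0,-0.14,0.68,0,0,0,-0.14,0.68,0,0,0,-0.14,0.68,0,0,0,-0.09,0.68,0,0,0,0])

```text
clock: 12.85
ee_pos: [0.6361, 0.0494, 0.2033]
ee_rot: [0.501, 0.499, -0.501, 0.499]
force: [-0.3, -0.4, 0.0]
opening: 0.0272
```

```bash
sed -i 's/J.min(2)>165/J.min(2)>100/;s/<.0115/<.0085/' ang.py
cat > look.py <<'E'
from ang import *
import sys
m,I=pickle.load(open(sys.argv[2],"rb")) if len(sys.argv)>2 else (cams.camera_model("wrist"),cams.snapshot("wrist"))
angs(m,I,sys.argv[1]);pickle.dump((m,I),open("last.pkl","wb"))
E
python3 look.py a w4.pkl; python3 look.py abcd w3.pkl;python3 look.py a;python3 go.py b 0.05
```

```text
a n 38 mean mm [-5.2 -1.1] line cw deg 134 mean cw 169 px [319. 249.]
a n 40 mean mm [-0.7 -1.9] line cw deg 77 mean cw 110 px [174. 180.]
b n 32 mean mm [-2.3 -3.8] line cw deg 108 mean cw 121 px [459. 180.]
c n 13 mean mm [-3.7  4.3] line cw deg -116 mean cw -131 px [197. 238.]
d n 25 mean mm [-3.8  2.8] line cw deg -121 mean cw -144 px [436. 238.]
a n 33 mean mm [-5.5  0.8] line cw deg 172 mean cw -172 px [317. 243.]
t12.90 pos [0.6361 0.0495 0.2033] psi 0.3 q7 -1.67 open 0.0277 F [-1.0172  0.6393 -0.1119] T [ 0.008   0.0097 -0.0182] tool x [-0.0001  0.0004 -1.    ]
shift in tool [-0.0068  0.0015  0.2338]
```

Run:
```python
from ang import *
m,I=pickle.load(open("last.pkl","rb"));x,y=proj(m,pts(v)[0]).astype(int)
cv2.imwrite("pics/a5.png",cv2.resize(I[y-25:y+35,x-35:x+35,::-1],(560,480),interpolation=cv2.INTER_CUBIC))
```

```text
(no output)
```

View pics/a5.png

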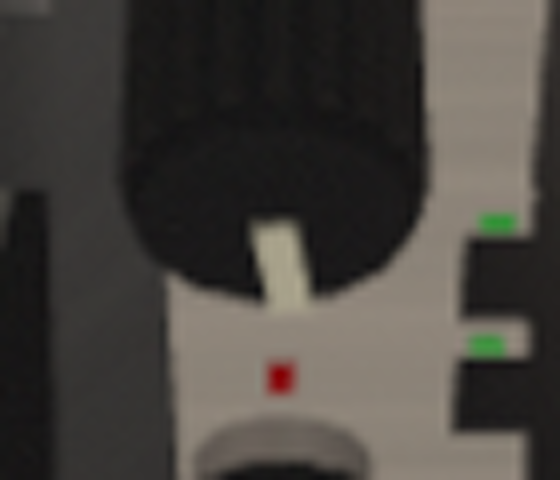

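Line A runs (272,222)→(290,308) with the mark at (281,378), so it is still about 7° short. One more short stroke should finish it.

drive_tool(steps=[0.7,0,0,0,-0.12,0.7,0.015,0,0,-0.12,0.7,0.015,0,0,-0.12,0.7,0.0135,0,0,0,0.7,0,0,0,0,1,0,0,0,0,1,0,0,0,0,1,0,0,0,0.1,1,0,0,0,0.1,1,0,0,0,0.1])

```text
clock: 13.9
ee_pos: [0.6349, 0.0503, 0.1597]
ee_rot: [0.486, 0.514, -0.487, 0.513]
force: [-0.9, 1.3, -7.9]
opening: 0.0175
```

```bash
python3 go.py a 0.0
```

```text
t13.90 pos [0.6349 0.0503 0.1597] psi -3.1 q7 -1.62 open 0.0175 F [-0.8696  1.3091 -7.938 ] T [ 0.2378  0.0854 -0.2543] tool x [-0.002 -0.    -1.   ]
shift in tool [-0.0003  0.0015  0.0007]
```

drive_tool(steps=[1,0,0,0,0.1,1,0,0,0,0.1])

```text
clock: 14.1
ee_pos: [0.6363, 0.0509, 0.1598]
ee_rot: [0.535, 0.463, -0.534, 0.463]
force: [2.0, -0.4, -8.2]
opening: 0.0177
```

```bash
python3 go.py a 0.0
```

```text
t14.10 pos [0.6363 0.0509 0.1598] psi 8.3 q7 -1.78 open 0.0177 F [ 1.9843 -0.3851 -8.2197] T [ 0.526  -0.4553  0.5461] tool x [ 0.0013  0.0011 -1.    ]
shift in tool [-0.0002  0.0004  0.0012]
```

drive_tool(steps=[1,0.002,0,0,0.08,1,0,0,0,0,0.68,0,0,0,0,0.68,0,0,0,0,0.68,-0.025,0,0,0,0.68,-0.02,0,0,-0.11,0.68,0,0,0,-0.11,0.68,0,0,0,0,0.68,0,0,0,0])

```text
clock: 15.0
ee_pos: [0.6355, 0.0497, 0.2029]
ee_rot: [-0.501, -0.499, 0.501, -0.499]
force: [0.2, 0.6, -1.0]
opening: 0.0275
```

```bash
python3 look.py a;python3 go.py b 0.055
```

```text
a n 29 mean mm [-5.4  1.3] line cw deg 178 mean cw -167 px [317. 242.]
t15.05 pos [0.6354 0.0498 0.2027] psi 0.2 q7 -1.67 open 0.0274 F [-0.2528  0.4901 -0.6621] T [-0.0343  0.0396 -0.0344] tool x [-0.0014  0.     -1.    ]
shift in tool [-0.0124  0.002   0.2342]
```

drive_tool(steps=[0.68,-0.004,0.0004,0.0468,0,0.68,-0.004,0.0004,0.0468,0,0.68,-0.004,0.0004,0.0468,0,0.68,0,0.0004,0.0468,0,0.68,0,0.0004,0.0468,-0.122,0.68,0,0,0,-0.122,0.68,0,0,0,-0.122,0.68,0,0,0,-0.122,0.68,0,0,0,-0.122,0.68,0,0,0,0])

```text
clock: 16.05
ee_pos: [0.637, -0.1843, 0.2143]
ee_rot: [0.328, 0.627, -0.328, 0.626]
force: [-0.1, -0.4, 0.1]
opening: 0.0276
```

```bash
python3 go.py b 0.0
```

```text
t16.05 pos [ 0.637  -0.1843  0.2143] psi -34.7 q7 -0.79 open 0.0276 F [-0.1252 -0.393   0.1068] T [-0.0238 -0.0053  0.0085] tool x [-0.0015  0.0007 -1.    ]
shift in tool [ 0.0543 -0.0004 -0.0001]
```

drive_tool(steps=[0.68,0.018,0,0,0,0.68,0.018,0,0,0,0.68,0.0183,0,0,0,0.68,0,0,0,0,1,0,0,0,0,1,0,0,0,0,1,0,0,0,0])

```text
clock: 16.75
ee_pos: [0.6368, -0.1849, 0.1594]
ee_rot: [0.327, 0.627, -0.328, 0.626]
force: [3.1, -1.8, -14.0]
opening: 0.0202
```

drive_tool(steps=[1,0,0,0,0.13,1,0,0,0,0.13,1,0,0,0,0.13,1,0,0,0,0.13,1,0,0,0,0.13,1,0,0,0,0.13,1,0,0,0,0.13])

```text
clock: 17.45
ee_pos: [0.634, -0.1823, 0.1614]
ee_rot: [-0.568, -0.421, 0.572, -0.415]
force: [-6.8, 3.0, -0.3]
opening: 0.0175
```

```bash
python3 go.py b 0.0
```

```text
t17.45 pos [ 0.634  -0.1823  0.1614] psi 17.5 q7 -1.54 open 0.0175 F [-6.7911  2.9713 -0.3066] T [1.0334 1.298  0.4352] tool x [-0.0089  0.0045 -1.    ]
shift in tool [0.0014 0.0031 0.0013]
```

drive_tool(steps=[1,0,0,0,0.13,1,0,0,0,0,0.68,0,0,0,0,0.68,0,0,0,0,0.68,-0.025,0,0,0,0.68,-0.02,0,0,-0.145,0.68,0,0,0,-0.145,0.68,0,0,0,-0.145,0.68,0,0,0,0,0.68,0,0,0,0])

```text
clock: 18.45
ee_pos: [0.6381, -0.184, 0.2068]
ee_rot: [0.501, 0.5, -0.499, 0.5]
force: [-0.3, -0.6, -0.5]
opening: 0.0272
```

```bash
python3 look.py b;python3 go.py b 0
```

```text
b n 42 mean mm [-4.8 -0.9] line cw deg 143 mean cw 169 px [318. 244.]
t18.50 pos [ 0.6379 -0.184   0.2064] psi -0.0 q7 -1.29 open 0.0274 F [-0.8364  0.492   0.1914] T [ 0.0116 -0.0206  0.0368] tool x [ 0.0013  0.0003 -1.    ]
shift in tool [ 0.0464 -0.0014  0.0004]
```

drive_tool(steps=[0.69,0,-0.001,0,-0.13,0.69,0.015,0,0,-0.13,0.69,0.015,0,0,-0.13,0.69,0.0165,0,0,-0.13,0.69,0,0,0,0,1,0,0,0,0,1,0,0,0,0,1,0,0,0,0])

```text
clock: 19.3
ee_pos: [0.636, -0.185, 0.1583]
ee_rot: [0.354, 0.612, -0.355, 0.612]
force: [2.2, -3.2, -12.0]
opening: 0.0198
```

drive_tool(steps=[1,0,0,0,0.12,1,0,0,0,0.12,1,0,0,0,0.12,1,0,0,0,0.12,1,0,0,0,0.12,1,0,0,0,0.12])

```text
clock: 19.9
ee_pos: [0.6344, -0.1824, 0.1595]
ee_rot: [-0.547, -0.45, 0.548, -0.446]
force: [-2.1, -0.2, -4.1]
opening: 0.0176
```

```bash
python3 go.py b 0
```

```text
t19.90 pos [ 0.6344 -0.1824  0.1595] psi 11.5 q7 -1.45 open 0.0176 F [-2.0908 -0.2212 -4.1242] T [0.7707 0.4447 0.762 ] tool x [-0.0052  0.0033 -1.    ]
shift in tool [-0.0006  0.0025  0.0016]
```

drive_tool(steps=[1,0,0,0,0.1,1,0,0,0,0.05])

```text
clock: 20.1
ee_pos: [0.6333, -0.1819, 0.1605]
ee_rot: [-0.578, -0.409, 0.581, -0.403]
force: [-7.1, 2.1, 2.5]
opening: 0.0178
```

```bash
python3 go.py b 0
```

```text
t20.10 pos [ 0.6333 -0.1819  0.1605] psi 20.0 q7 -1.57 open 0.0178 F [-7.1155  2.1064  2.5038] T [0.6181 1.4246 0.2375] tool x [-0.0079  0.0046 -1.    ]
shift in tool [0.0005 0.0039 0.0013]
```

drive_tool(steps=[0.69,0,0,0,0,0.69,0,0,0,0,0.69,0,0,0,-0.14,0.69,0,0,0,-0.14,0.69,0,0,0,-0.14,0.69,0,0,0,-0.14,0.69,0,0,0,0,1,0,0,0,0,1,0,0,0,0,1,0,0,0,0])

```text
clock: 21.1
ee_pos: [0.6372, -0.1838, 0.1607]
ee_rot: [0.445, 0.549, -0.444, 0.55]
force: [-2.2, 3.0, 5.7]
opening: 0.0177
```

drive_tool(steps=[1,0,0,0,0.1,1,0,0,0,0.1,1,0,0,0,0.1])

```text
clock: 21.4
ee_pos: [0.6375, -0.1834, 0.1611]
ee_rot: [0.523, 0.476, -0.521, 0.478]
force: [-1.5, 1.7, 7.1]
opening: 0.0177
```

```bash
python3 go.py b 0
```

```text
t21.40 pos [ 0.6375 -0.1834  0.1611] psi 5.2 q7 -1.36 open 0.0177 F [-1.5382  1.6768  7.1054] T [0.4802 0.2427 0.3497] tool x [ 0.003   0.0001 -1.    ]
shift in tool [ 0.0011 -0.0009  0.001 ]
```

drive_tool(steps=[1,0,0,0,0.06,1,0,0,0,0,0.68,0,0,0,0,0.68,0,0,0,0,0.68,-0.025,0,0,0,0.68,-0.02,0,0,0,0.68,0,0,0,0,0.68,0,0,0,0])

```text
clock: 22.2
ee_pos: [0.636, -0.1842, 0.2038]
ee_rot: [-0.535, -0.462, 0.536, -0.462]
force: [-0.5, -0.2, 0.4]
opening: 0.0271
```

```bash
python3 look.py b;python3 go.py d 0.055
```

```text
b n 35 mean mm [-4.8  1.3] line cw deg 178 mean cw -164 px [318. 242.]
t22.25 pos [ 0.6355 -0.184   0.203 ] psi 8.5 q7 -1.41 open 0.0274 F [ 0.4727  0.8868 -1.0442] T [ 0.0049  0.0418 -0.0013] tool x [-0.0026  0.0007 -1.    ]
shift in tool [ 0.0261 -0.0641  0.0098]
```

drive_tool(steps=[0.69,0,-0.032,0.005,0,0.69,0,-0.032,0.0048,0,0.69,0.01,0,0,-0.14,0.69,0.01,0,0,-0.14,0.69,0.01,0,0,-0.14,0.69,0,0,0,-0.14,0.69,0,0,0,-0.14,0.69,0,0,0,-0.14,0.69,0,0,0,0,0.69,0,0,0,0])

```text
clock: 23.25
ee_pos: [0.571, -0.1844, 0.1732]
ee_rot: [0.302, 0.64, -0.302, 0.639]
force: [-0.0, 0.8, -1.6]
opening: 0.0263
```

```bash
python3 go.py d 0
```

```text
t23.25 pos [ 0.571  -0.1844  0.1732] psi -39.5 q7 -0.70 open 0.0263 F [-0.0032  0.8089 -1.5535] T [-0.0102  0.0266 -0.0603] tool x [-0.0021  0.0009 -1.    ]
shift in tool [ 0.0512 -0.0002 -0.0002]
```

drive_tool(steps=[0.69,0.018,0,0,0,0.69,0.018,0,0,0,0.69,0.015,0,0,0,0.69,0,0,0,0,1,0,0,0,0,1,0,0,0,0,1,0,0,0,0])

```text
clock: 23.95
ee_pos: [0.5713, -0.185, 0.1223]
ee_rot: [0.301, 0.64, -0.301, 0.64]
force: [3.4, -2.3, -15.6]
opening: 0.0207
```

drive_tool(steps=[1,0,0,0,0.13,1,0,0,0,0.13,1,0,0,0,0.13,1,0,0,0,0.13,1,0,0,0,0.13,1,0,0,0,0.13,1,0,0,0,0.13,1,0,0,0,0.13,1,0,0,0,0.13])

```text
clock: 24.85
ee_pos: [0.5695, -0.1822, 0.1255]
ee_rot: [-0.604, -0.369, 0.605, -0.365]
force: [-5.2, 1.7, 4.1]
opening: 0.0174
```

drive_tool(steps=[1,0,0,0,0,0.69,0,0,0,0,0.69,0,0,0,0,0.69,-0.025,0,0,-0.14,0.69,-0.02,0,0,-0.14,0.69,0,0,0,-0.14,0.69,0,0,0,-0.06,0.69,0,0,0,0,0.69,0,0,0,0])

```text
clock: 25.75
ee_pos: [0.572, -0.1842, 0.1688]
ee_rot: [0.5, 0.5, -0.499, 0.501]
force: [0.1, 0.2, 0.5]
opening: 0.0265
```

```bash
python3 look.py d;python3 go.py d 0
```

```text
d n 47 mean mm [-1.6  4.5] line cw deg -83 mean cw -109 px [317. 244.]
t25.80 pos [ 0.5719 -0.1843  0.1686] psi -0.1 q7 -1.24 open 0.0263 F [-0.2998  0.1921  0.8078] T [-0.0061 -0.0185  0.0873] tool x [ 0.0005  0.0004 -1.    ]
shift in tool [ 0.0466 -0.0013  0.0001]
```

drive_tool(steps=[0.69,0.015,-0.001,0,-0.14,0.69,0.015,0,0,-0.14,0.69,0.012,0,0,-0.14,0.69,0.0065,0,0,-0.14,0.69,0,0,0,0,1,0,0,0,0,1,0,0,0,0,1,0,0,0,0])

```text
clock: 26.6
ee_pos: [0.5706, -0.1851, 0.1196]
ee_rot: [0.342, 0.619, -0.343, 0.619]
force: [1.9, -2.0, -6.7]
opening: 0.0203
```

drive_tool(steps=[1,0,0,0,0.13,1,0,0,0,0.13,1,0,0,0,0.13,1,0,0,0,0.13,1,0,0,0,0.13,1,0,0,0,0.13,1,0,0,0,0.13,1,0,0,0,0.13,1,0,0,0,0.13])

```text
clock: 27.5
ee_pos: [0.5685, -0.1804, 0.122]
ee_rot: [-0.626, -0.331, 0.627, -0.325]
force: [-8.2, 3.0, 12.7]
opening: 0.0177
```

drive_tool(steps=[0.69,0,0,0,0,0.69,0,0,0,0,0.69,0,0,0,-0.14,0.69,0,0,0,-0.14,0.69,0,0,0,-0.14,0.69,0,0,0,-0.14,0.69,0,0,0,-0.14,0.69,0,0,0,-0.14,0.69,0,0,0,-0.14,0.69,0,0,0,-0.14])

```text
clock: 28.5
ee_pos: [0.5711, -0.1842, 0.12]
ee_rot: [0.355, 0.611, -0.355, 0.612]
force: [-0.4, -0.3, 0.1]
opening: 0.0264
```

```bash
python3 go.py d 0
```

```text
t28.50 pos [ 0.5711 -0.1842  0.12  ] psi -29.7 q7 -0.83 open 0.0264 F [-0.3849 -0.2562  0.0547] T [-0.0346  0.0771 -0.021 ] tool x [ 0.0007  0.0005 -1.    ]
shift in tool [-0.002  -0.0004 -0.0002]
```

Ratcheting without lifting works. Next stroke.

drive_tool(steps=[1,0,0,0,0,1,0,0,0,0,1,0,0,0,0.12,1,0,0,0,0.12,1,0,0,0,0.12,1,0,0,0,0.12,1,0,0,0,0.12,1,0,0,0,0.12,1,0,0,0,0.08])

```text
clock: 29.4
ee_pos: [0.5721, -0.183, 0.1196]
ee_rot: [0.567, 0.423, -0.566, 0.423]
force: [1.1, -1.5, -1.5]
opening: 0.0181
```

```bash
python3 go.py d 0
```

```text
t29.40 pos [ 0.5721 -0.183   0.1196] psi 16.5 q7 -1.45 open 0.0181 F [ 1.0626 -1.4666 -1.5172] T [ 1.2141 -0.7528  1.0482] tool x [ 0.0021  0.0009 -1.    ]
shift in tool [-0.0024 -0.0011  0.0017]
```

drive_tool(steps=[1,0,0,0,0.08,0.69,0,0,0,0,0.69,0,0,0,0,0.69,-0.025,0,0,-0.14,0.69,-0.02,0,0,-0.14,0.69,0,0,0,-0.05,0.69,0,0,0,0,0.69,0,0,0,0])

```text
clock: 30.2
ee_pos: [0.5702, -0.1845, 0.1644]
ee_rot: [-0.509, -0.491, 0.51, -0.49]
force: [-0.3, 0.4, -1.0]
opening: 0.0266
```

```bash
python3 look.py d;python3 go.py d 0
```

```text
d n 60 mean mm [2.8 1.2] line cw deg -1 mean cw -23 px [317. 244.]
t30.25 pos [ 0.5701 -0.1844  0.1642] psi 2.2 q7 -1.26 open 0.0265 F [-0.8983  0.0079  0.2169] T [ 0.0176 -0.0417 -0.0023] tool x [-0.0015  0.0005 -1.    ]
shift in tool [ 0.0422  0.0006 -0.0001]
```

drive_tool(steps=[0.69,-0.004,0,-0.0468,-0.04,0.69,0,0,-0.0468,0,0.69,0,0,-0.0468,0,0.69,0,0,-0.0468,0,0.69,0,0,-0.0468,0,0.69,0,0,0,-0.14,0.69,0,0,0,-0.14,0.69,0,0,0,-0.14,0.69,0,0,0,-0.14,0.69,0,0,0,0])

```text
clock: 31.25
ee_pos: [0.5715, 0.0493, 0.1682]
ee_rot: [0.342, 0.619, -0.342, 0.619]
force: [-0.0, -0.2, -0.1]
opening: 0.0262
```

```bash
python3 go.py c -0.001
```

```text
t31.25 pos [0.5715 0.0493 0.1682] psi -32.2 q7 -1.18 open 0.0262 F [-0.0206 -0.1972 -0.1291] T [-0.0344 -0.0174 -0.0237] tool x [-0.0015  0.0001 -1.    ]
shift in tool [ 0.0472 -0.0005 -0.0008]
```

drive_tool(steps=[0.69,0.016,0,-0.0008,0,0.69,0.016,0,0,0,0.69,0.017,0,0,0,0.69,0,0,0,0,1,0,0,0,0,1,0,0,0,0,1,0,0,0,0])

```text
clock: 31.95
ee_pos: [0.5711, 0.0495, 0.1192]
ee_rot: [0.342, 0.619, -0.342, 0.619]
force: [1.7, -0.8, -8.2]
opening: 0.0206
```

drive_tool(steps=[1,0,0,0,0.13,1,0,0,0,0.13,1,0,0,0,0.13,1,0,0,0,0.13,1,0,0,0,0.13,1,0,0,0,0.13,1,0,0,0,0.13,1,0,0,0,0.13,1,0,0,0,0.13])

```text
clock: 32.85
ee_pos: [0.5691, 0.0531, 0.1217]
ee_rot: [-0.626, -0.33, 0.627, -0.326]
force: [-8.0, 0.4, 9.2]
opening: 0.0182
```

drive_tool(steps=[0.69,0,0,0,0,0.69,0,0,0,0,0.69,0,0,0,-0.14,0.69,0,0,0,-0.14,0.69,0,0,0,-0.14,0.69,0,0,0,-0.14,0.69,0,0,0,-0.14,0.69,0,0,0,-0.14,0.69,0,0,0,-0.14,0.69,0,0,0,-0.14])

```text
clock: 33.85
ee_pos: [0.5719, 0.0503, 0.1202]
ee_rot: [0.355, 0.611, -0.355, 0.612]
force: [-0.0, 0.2, 0.9]
opening: 0.0267
```

drive_tool(steps=[1,0,0,0,0,1,0,0,0,0,1,0,0,0,0.13,1,0,0,0,0.13,1,0,0,0,0.13,1,0,0,0,0.13,1,0,0,0,0.13,1,0,0,0,0.13,1,0,0,0,0.13,1,0,0,0,0.13])

```text
clock: 34.85
ee_pos: [0.5719, 0.0512, 0.1209]
ee_rot: [0.614, 0.352, -0.613, 0.352]
force: [-2.9, -2.5, 5.2]
opening: 0.0183
```

```bash
python3 go.py c -0.001
```

```text
t34.85 pos [0.5719 0.0512 0.1209] psi 30.3 q7 -2.00 open 0.0183 F [-2.8771 -2.5096  5.186 ] T [ 1.4798 -0.1492  1.2754] tool x [ 0.0017  0.0013 -1.    ]
shift in tool [-0.0001 -0.0004  0.002 ]
```

drive_tool(steps=[0.69,0,0,0,0,0.69,0,0,0,0,0.69,-0.025,0,0,-0.14,0.69,-0.02,0,0,-0.14,0.69,0,0,0,-0.14,0.69,0,0,0,-0.1,0.69,0,0,0,0,0.69,0,0,0,0])

```text
clock: 35.65
ee_pos: [0.5713, 0.0501, 0.1645]
ee_rot: [-0.502, -0.498, 0.503, -0.497]
force: [0.4, 0.4, 0.7]
opening: 0.0267
```

```bash
python3 look.py c;python3 go.py c -0.001
```

```text
c n 67 mean mm [1.  3.6] line cw deg -32 mean cw -75 px [318. 246.]
t35.70 pos [0.5713 0.0501 0.1645] psi 0.5 q7 -1.61 open 0.0266 F [-0.2535  0.3587 -0.3396] T [-0.0064 -0.0189  0.0079] tool x [-0.0005  0.     -1.    ]
shift in tool [ 0.0435 -0.0007  0.0004]
```

drive_tool(steps=[0.69,0.015,0,0,-0.13,0.69,0.015,0,0,-0.13,0.69,0.0145,0,0,-0.13,0.69,0,0,0,-0.13,0.69,0,0,0,0,1,0,0,0,0,1,0,0,0,0,1,0,0,0,0.13])

```text
clock: 36.5
ee_pos: [0.5712, 0.0501, 0.1202]
ee_rot: [0.397, 0.585, -0.397, 0.585]
force: [-1.0, -1.3, -2.6]
opening: 0.0195
```

drive_tool(steps=[1,0,0,0,0.13,1,0,0,0,0.13,1,0,0,0,0.13,1,0,0,0,0.13,1,0,0,0,0.1])

```text
clock: 37.0
ee_pos: [0.5702, 0.0511, 0.121]
ee_rot: [-0.556, -0.437, 0.557, -0.436]
force: [-4.0, -0.8, 2.8]
opening: 0.0177
```

```bash
python3 go.py c -0.001
```

```text
t37.00 pos [0.5702 0.0511 0.121 ] psi 13.7 q7 -1.77 open 0.0177 F [-3.9563 -0.7506  2.8008] T [0.7195 0.5412 0.7453] tool x [-0.0021  0.0008 -1.    ]
shift in tool [-0.      0.0007  0.0012]
```

drive_tool(steps=[1,0,0,0,0.08,1,0,0,0,0.08,0.69,0,0,0,0,0.69,0,0,0,0,0.69,-0.025,0,0,-0.14,0.69,-0.02,0,0,-0.14,0.69,0,0,0,0,0.69,0,0,0,0])

```text
clock: 37.8
ee_pos: [0.5717, 0.0502, 0.1655]
ee_rot: [0.529, 0.469, -0.529, 0.469]
force: [-0.9, 0.4, 0.4]
opening: 0.0265
```

```bash
python3 look.py c;python3 go.py c -0.001
```

```text
c n 63 mean mm [2.  1.4] line cw deg -2 mean cw -34 px [319. 245.]
t37.85 pos [0.5711 0.0502 0.1647] psi 6.8 q7 -1.69 open 0.0265 F [-0.5234 -0.0671 -0.4438] T [-0.0367 -0.045  -0.0152] tool x [-0.0009  0.0002 -1.    ]
shift in tool [ 0.0437 -0.0004  0.0006]
```

drive_tool(steps=[1,-0.03,0,0,-0.119,1,0,0.0073,0.039,0,1,0,0.0073,0.039,0,1,0,0.0073,0.039,0,1,0.025,0,0,0,1,0.025,0,0,0,1,0,0,0,0,1,0,0,0,0])

```text
clock: 38.65
ee_pos: [0.5931, -0.0663, 0.1444]
ee_rot: [0.499, 0.501, -0.5, 0.5]
force: [0.8, -0.4, -0.0]
opening: 0.0002
```

drive_tool(steps=[1,0.00433,0.0025,0,0,1,0.0026,0.0015,0,0,1,0,0,0,0])

```text
clock: 38.95
ee_pos: [0.5981, -0.0665, 0.1388]
ee_rot: [0.5, 0.5, -0.499, 0.501]
force: [0.8, -0.4, -0.5]
opening: 0.0003
```

drive_tool(steps=[1,0.004,0,0,0,1,0.003,0,0,0,1,0,0,0,0])

```text
clock: 39.25
ee_pos: [0.5971, -0.0667, 0.1309]
ee_rot: [0.499, 0.501, -0.5, 0.5]
force: [1.1, -0.5, -0.7]
opening: 0.0004
```

drive_tool(steps=[1,0.0026,0.0015,0,0,1,0,0,0,0])

```text
clock: 39.45
ee_pos: [0.5989, -0.0668, 0.1293]
ee_rot: [0.499, 0.501, -0.5, 0.5]
force: [-1.8, 0.1, 3.1]
opening: -0.0
```

drive_tool(steps=[1,0.0026,0.0015,0,0,1,0,0,0,0])

```text
clock: 39.65
ee_pos: [0.5991, -0.0669, 0.129]
ee_rot: [0.499, 0.501, -0.5, 0.499]
force: [-8.5, 0.2, 17.6]
opening: 0.0001
```

drive_tool(steps=[1,0.0026,0.0015,0,0,1,0,0,0,0])

```text
clock: 39.85
ee_pos: [0.5992, -0.0669, 0.1287]
ee_rot: [0.499, 0.502, -0.501, 0.499]
force: [-15.3, 2.1, 31.3]
opening: 0.0003
```

drive_tool(steps=[1,-0.045,-0.012,0,0,1,-0.045,0.01,0,0,1,-0.045,0.01,0,0,1,-0.045,0.01,0,0,1,0,0,0,0,1,0,0,0,0])

```text
clock: 40.45
ee_pos: [0.6206, -0.0668, 0.3046]
ee_rot: [0.5, 0.5, -0.499, 0.501]
force: [-0.8, 1.1, -0.2]
opening: -0.0002
```

```bash
python3 look.py abcd; python3 go.py a 0
python3 - <<'E'
from ang import *
m,I=pickle.load(open("last.pkl","rb"));cv2.imwrite("pics/end.png",cv2.resize(I[130:290,140:500,::-1],(800,356),interpolation=cv2.INTER_CUBIC))
E
```

```text
a n 24 mean mm [-4.9  2.6] line cw deg 171 mean cw -152 px [176. 178.]
b n 28 mean mm [-4.  -0.3] line cw deg 175 mean cw 176 px [459. 178.]
c n 27 mean mm [1.9 2.7] line cw deg 2 mean cw -55 px [199. 236.]
d n 30 mean mm [ 2.7 -0.2] line cw deg -3 mean cw 5 px [436. 236.]
t40.50 pos [ 0.6196 -0.0666  0.3029] psi -0.1 q7 -1.42 open -0.0003 F [-0.0135 -0.2304 -1.0139] T [ 0.0374 -0.0042 -0.0243] tool x [-0.0012  0.0003 -1.    ]
shift in tool [ 0.1429  0.0173 -0.1161]
```

View pics/end.png

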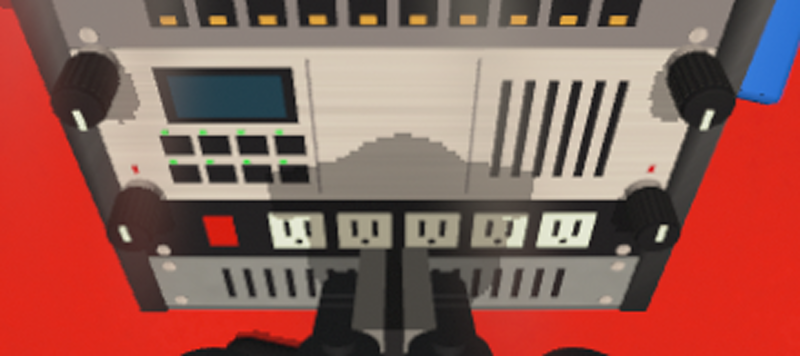

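The picture shows the plate flush, with lines A(78,118) and B(707,120) pointing downslope and C(125,233) and D(660,233) pointing upslope. All agree with the marks. Time remains, so I'll give A, which had the most trouble, a gentle confirming nudge.

drive_tool(steps=[0.69,0,0.0055,-0.0387,0,0.69,0,0.0055,-0.0387,0,0.69,0,0.0055,-0.0387,0,0.69,0.045,0,0,-0.13,0.69,0.045,0,0,-0.13,0.69,0.03,0,0,0,0.69,0,0,0,0,0.69,0,0,0,0])

```text
clock: 41.3
ee_pos: [0.6359, 0.0493, 0.1827]
ee_rot: [0.43, 0.562, -0.431, 0.56]
force: [0.4, 0.3, 0.8]
opening: 0.0261
```

```bash
python3 go.py a 0
```

```text
t41.30 pos [0.6359 0.0493 0.1827] psi -15.0 q7 -1.38 open 0.0261 F [0.4241 0.3047 0.7535] T [-0.0109 -0.0842 -0.0635] tool x [-0.0024 -0.0003 -1.    ]
shift in tool [ 0.0227  0.0007 -0.0002]
```

drive_tool(steps=[0.69,0.012,0,0,0,0.69,0.0107,0,0,0,0.69,0,0,0,0,1,0,0,0,0,1,0,0,0,0,1,0,0,0,0.1,1,0,0,0,0.1,1,0,0,0,0.1])

```text
clock: 42.1
ee_pos: [0.6329, 0.0507, 0.1607]
ee_rot: [-0.508, -0.492, 0.512, -0.487]
force: [-6.4, 2.5, 2.2]
opening: 0.0179
```

```bash
python3 go.py a 0
```

```text
t42.10 pos [0.6329 0.0507 0.1607] psi 2.3 q7 -1.62 open 0.0179 F [-6.374   2.5103  2.1882] T [0.4798 1.3939 0.4488] tool x [-0.0084  0.0018 -1.    ]
shift in tool [0.0006 0.0036 0.001 ]
```

drive_tool(steps=[1,0,0,0,0.06,0.69,0,0,0,0,0.69,0,0,0,0,0.69,-0.025,0,0,0,0.69,-0.02,0,0,-0.06,0.69,0,0,0,0,0.69,0,0,0,0])

```text
clock: 42.8
ee_pos: [0.6368, 0.0489, 0.2064]
ee_rot: [0.51, 0.49, -0.509, 0.49]
force: [-0.3, 0.2, -0.4]
opening: 0.0266
```

```bash
python3 look.py a; python3 go.py a 0;  python3 - <<'E'
from ang import *
m,I=pickle.load(open("last.pkl","rb"));x,y=proj(m,pts(v)[0]).astype(int)
cv2.imwrite("pics/a9.png",cv2.resize(I[y-25:y+35,x-35:x+35,::-1],(560,480),interpolation=cv2.INTER_CUBIC))
E
```

```text
a n 30 mean mm [-5.5  1.2] line cw deg 170 mean cw -168 px [316. 242.]
t42.85 pos [0.6362 0.0491 0.2054] psi 2.2 q7 -1.62 open 0.0268 F [-0.5477  0.5836  0.3894] T [ 0.0085 -0.0065  0.0339] tool x [-0.0005  0.     -1.    ]
shift in tool [ 0.0454  0.0003 -0.0005]
```

View pics/a9.png

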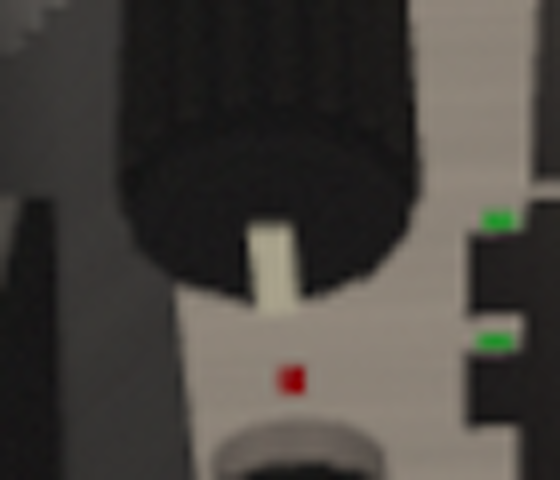

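A's line (270,222)→(280,308) now extends right onto the mark at (292,378). The mask-based angle (170°) is noisy because it picks up bright plate pixels. I'll take close-ups of B, C and D in one montage.

drive_tool(steps=[0.69,0,-0.033,0,-0.038,0.69,0.019,-0.033,0,0,0.69,0.019,0,0,0,0.69,0,0,0,0,0.69,0,0,0,0])

```text
clock: 43.35
ee_pos: [0.5708, 0.0506, 0.1675]
ee_rot: [-0.5, -0.5, 0.5, -0.5]
force: [0.2, -0.2, -0.0]
opening: 0.0264
```

```bash
python3 look.py c; cp last.pkl kc.pkl; python3 go.py d 0.045
```

```text
c n 59 mean mm [1.6 1.1] line cw deg -1 mean cw -34 px [319. 242.]
t43.40 pos [0.5715 0.0506 0.1681] psi 0.0 q7 -1.60 open 0.0263 F [ 0.3759 -0.1663  0.9831] T [ 0.0053 -0.0767 -0.059 ] tool x [ 0.0014 -0.0001 -1.    ]
shift in tool [ 0.0012 -0.0008  0.2349]
```

drive_tool(steps=[0.69,0,0,0.0468,0,0.69,0,0,0.0468,0,0.69,0,0,0.0468,0,0.69,0,0,0.0468,0,0.69,0,0,0.0468,0,0.69,0,0,0,0,0.69,0,0,0,0])

```text
clock: 44.1
ee_pos: [0.571, -0.1859, 0.1686]
ee_rot: [0.501, 0.498, -0.501, 0.5]
force: [0.1, 2.0, 0.2]
opening: 0.0264
```

```bash
python3 look.py d; cp last.pkl kd.pkl; python3 go.py b 0.045
```

```text
d n 53 mean mm [3.  1.3] line cw deg -1 mean cw -23 px [314. 242.]
t44.15 pos [ 0.5713 -0.1833  0.1684] psi 0.0 q7 -1.21 open 0.0265 F [ 0.7298 -0.0586  0.1067] T [ 0.074  -0.009  -0.0102] tool x [ 0.0017  0.0005 -1.    ]
shift in tool [-0.0365  0.0653  0.001 ]
```

drive_tool(steps=[0.69,-0.02,0,0,0,0.69,-0.02,0.033,0,0,0.69,0,0.033,0,0,0.69,0,0,0,0,0.69,0,0,0,0])

```text
clock: 44.65
ee_pos: [0.6369, -0.1806, 0.2074]
ee_rot: [0.499, 0.502, -0.499, 0.5]
force: [-0.7, 0.4, -0.7]
opening: 0.0266
```

```bash
python3 look.py b; cp last.pkl kb.pkl; python3 go.py b 0;  python3 - <<'E'
from ang import *
o=[]
for j,k in ((1,"b"),(2,"c"),(3,"d")):
    m,I=pickle.load(open(f"k{k}.pkl","rb"));x,y=proj(m,pts(v)[j]).astype(int);a=-58 if j>1 else -25
    o.append(cv2.resize(I[y+a:y+a+83 if j>1 else y+58,x-22:x+22,::-1],(264,498),interpolation=cv2.INTER_CUBIC))
cv2.imwrite("pics/bcd.png",np.hstack(o))
E
```

```text
b n 35 mean mm [-5.   1.1] line cw deg 179 mean cw -168 px [324. 242.]
t44.70 pos [ 0.6359 -0.1816  0.2074] psi -0.1 q7 -1.24 open 0.0264 F [0.167  0.4151 0.6919] T [-0.0313 -0.016   0.0047] tool x [-0.0017  0.001  -1.    ]
shift in tool [0.0474 0.0006 0.0029]
```

View pics/bcd.png

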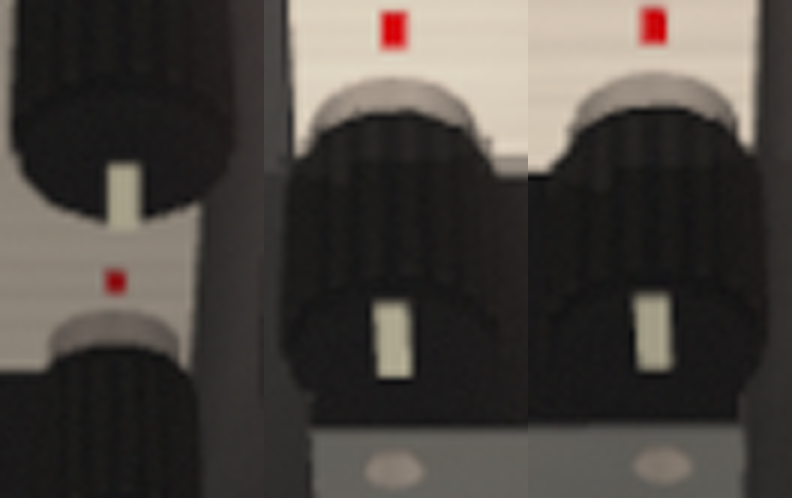

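B is on its mark. C looks 3–4° short and D about 2–3°, so I'll give both a gentle finishing nudge.

drive_tool(steps=[0.69,0,-0.0327,0.0025,0,0.69,0,-0.0327,0,0,0.69,0.025,0,0,-0.13,0.69,0.025,0,0,-0.13,0.69,0.0365,0,0,0,0.69,0,0,0,0,0.69,0,0,0,0])

```text
clock: 45.4
ee_pos: [0.5702, -0.1856, 0.1216]
ee_rot: [0.431, 0.561, -0.431, 0.56]
force: [0.1, 0.2, 0.5]
opening: 0.0264
```

drive_tool(steps=[1,0,0,0,0,1,0,0,0,0,1,0,0,0,0.1,1,0,0,0,0.1,1,0,0,0,0.1,1,0,0,0,0.06])

```text
clock: 46.0
ee_pos: [0.569, -0.1835, 0.1227]
ee_rot: [-0.524, -0.477, 0.524, -0.473]
force: [-4.1, 3.3, 0.4]
opening: 0.0176
```

```bash
python3 go.py d 0
```

```text
t46.00 pos [ 0.569  -0.1835  0.1227] psi 5.7 q7 -1.26 open 0.0176 F [-4.1407  3.3101  0.4404] T [ 1.2237  1.5383 -0.0228] tool x [-0.0043  0.0031 -1.    ]
shift in tool [0.0007 0.0017 0.0006]
```

drive_tool(steps=[0.69,0,0,0,0,0.69,0,0,0,0,0.69,-0.025,0,0,0,0.69,-0.022,0,0,-0.09,0.69,0,0,0,0,0.69,0,0,0,0])

```text
clock: 46.6
ee_pos: [0.5717, -0.1868, 0.1693]
ee_rot: [0.503, 0.496, -0.502, 0.498]
force: [-0.5, -0.6, 0.3]
opening: 0.0262
```

```bash
python3 look.py d; python3 go.py c 0.045
```

```text
d n 55 mean mm [2.6 1.3] line cw deg -4 mean cw -26 px [313. 243.]
t46.65 pos [ 0.5709 -0.1864  0.1683] psi 0.7 q7 -1.20 open 0.0265 F [-0.5282  0.4353  0.4064] T [-0.0045  0.0188  0.0018] tool x [ 0.0005 -0.0004 -1.    ]
shift in tool [ 0.0012 -0.003  -0.2361]
```

drive_tool(steps=[0.69,0.015,0,-0.0022,-0.12,0.69,0.015,0,0,-0.12,0.69,0.018,0,0,0,0.69,0,0,0,0,0.69,0,0,0,0,1,0,0,0,0,1,0,0,0,0,1,0,0,0,0.1,1,0,0,0,0.1])

```text
clock: 47.55
ee_pos: [0.5699, -0.1837, 0.121]
ee_rot: [0.493, 0.507, -0.494, 0.506]
force: [-2.1, -0.1, 0.6]
opening: 0.0176
```

```bash
python3 go.py d 0
```

```text
t47.55 pos [ 0.5699 -0.1837  0.121 ] psi -1.6 q7 -1.16 open 0.0176 F [-2.0737 -0.1296  0.5665] T [-0.1497  0.5725  0.6458] tool x [-0.0022  0.0001 -1.    ]
shift in tool [-0.001   0.0007  0.0006]
```

drive_tool(steps=[1,0,0,0,0.1])

```text
clock: 47.65
ee_pos: [0.5688, -0.1833, 0.1208]
ee_rot: [-0.517, -0.483, 0.519, -0.48]
force: [-4.1, 0.8, 0.8]
opening: 0.0177
```

```bash
python3 go.py d 0
```

```text
t47.65 pos [ 0.5688 -0.1833  0.1208] psi 4.2 q7 -1.24 open 0.0177 F [-4.0809  0.8086  0.8104] T [0.3429 0.9407 0.6999] tool x [-0.0048  0.0011 -1.    ]
shift in tool [-0.0012  0.0019  0.0009]
```

drive_tool(steps=[0.69,0,0,0,0,0.69,0,0,0,0,0.69,-0.025,0,0,0,0.69,-0.022,0,0,-0.08,0.69,0,0,0,0,0.69,0,0,0,0])

```text
clock: 48.25
ee_pos: [0.5717, -0.1836, 0.168]
ee_rot: [0.498, 0.502, -0.497, 0.503]
force: [0.1, -0.7, 0.2]
opening: 0.0266
```

```bash
python3 look.py d;python3 look.py d; python3 look.py d kd.pkl; python3 go.py c 0.045
```

```text
d n 57 mean mm [2.8 0.8] line cw deg 0 mean cw -17 px [318. 244.]
d n 56 mean mm [2.8 1.1] line cw deg -1 mean cw -22 px [319. 243.]
d n 53 mean mm [3.  1.3] line cw deg -1 mean cw -23 px [314. 242.]
t48.35 pos [ 0.5706 -0.1833  0.1666] psi -0.6 q7 -1.19 open 0.0263 F [ 0.3934 -0.659  -0.2387] T [ 0.0017 -0.0289 -0.0056] tool x [-0.0011  0.0008 -1.    ]
shift in tool [-0.0002  0.0023 -0.233 ]
```

drive_tool(steps=[0.69,-0.02,0.0133,-0.0467,0,0.69,-0.02,0.0133,-0.0467,0,0.69,0,0.0133,-0.0467,0,0.69,0,0.0133,-0.0467,0,0.69,0,0.0133,-0.0467,0,0.69,0,0,0,0,0.69,0,0,0,0,0.69,0,0,0,0])

```text
clock: 49.15
ee_pos: [0.6334, 0.0441, 0.2046]
ee_rot: [0.497, 0.502, -0.499, 0.502]
force: [-0.3, -0.4, 0.4]
opening: 0.0264
```

```bash
sed -i 's/<.0085/<.0075/' ang.py; python3 look.py a; python3 look.py a; python3 look.py b kb.pkl; python3 look.py c kc.pkl; python3 go.py a 0.045
```

```text
a n 25 mean mm [-5.   1.1] line cw deg -178 mean cw -168 px [307. 237.]
a n 25 mean mm [-5.   1.2] line cw deg 171 mean cw -167 px [306. 237.]
b n 30 mean mm [-4.5  1.1] line cw deg 179 mean cw -167 px [324. 242.]
c n 59 mean mm [1.6 1.1] line cw deg -1 mean cw -34 px [319. 242.]
t49.25 pos [0.6336 0.0434 0.2052] psi -0.4 q7 -1.57 open 0.0260 F [-0.1107 -0.8263  0.2954] T [-0.0141 -0.0063  0.0161] tool x [-0.0008 -0.0015 -1.    ]
shift in tool [ 0.0002  0.0029 -0.0062]
```

drive_tool(steps=[0.69,-0.03,0,0,0,0.69,-0.03,0,0,0,0.69,0,0,0,0,0.69,0,0,0,0,0.69,0,0,0,0])

```text
clock: 49.75
ee_pos: [0.6331, 0.045, 0.2644]
ee_rot: [0.497, 0.503, -0.499, 0.502]
force: [-0.7, 0.4, -0.5]
opening: 0.0266
```

Run:
```python
from h import *
from station import ticket
a=cv2.imread("pics/top0.png")[:,:,::-1].astype(int);b=cams.snapshot("top").astype(int)
for n,(x,y) in dict(cup=(279,160),stapler=(387,170),box=(324,139),mouse=(321,238),reader=(202,260),roll=(193,204),tape=(446,215)).items():
    print(n,np.abs(a-b)[y-15:y+15,x-12:x+12].mean().round(1))
print(ticket.close_job())
```

```text
cup 13.6
stapler 1.3
box 5.0
mouse 19.5
reader 1.3
roll 1.3
tape 1.3
the job is handed in; nothing more can be done
None
```

I pushed the switch unit home onto its stop and turned all four knobs clockwise to their stops. I then let go, lifted clear and handed the job in at about 50 s. The hand-in gives no verdict.

**Unit:** I pushed on the bare middle strip until the tool stopped moving. The first push peaked at about 45 N of wrist force, more than I intended, and that was through the fingertips. After the knobs were turned I pushed again, and the fingers met the plate at the same depth, so it had not crept out. In the last overview the plate looks flush.

**Knobs:**
- **Grip:** The tool can only point straight down, so I turned the tilted knobs in several short strokes. On the first stroke on A the fingers slid off the top, with a 55 N upward wrist force, so I gripped deeper from then on.
- **Final angles:** In close-ups B points straight at its red mark, A extends onto its mark, and D reads 0 to 1° short. C reads 1–2° short by the image mask and about 3–4° by eye. I left C because it is inside the 5° limit.
- **Checks that disagreed:** A's mask reading scattered between 170° and 182° because the line covers so few pixels. I relied on the close-up, the match with B and the torque rise at the stop instead. A gentle nudge on D first read worse (4° short), so I redid it to a firm stop.

**Other objects:** A before/after comparison of the top view shows no change at the stapler, card reader, paper roll and tape dispenser. The patches at the cup, mouse and network box did change. The arm or its shadow over them is a likely cause, but I did not check these three further. No move was planned to touch them.

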